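Put away the watch-bench oddments

TASK

Clear up the bench: lay the tweezers and the screwdriver flat in the grey tool tray, one in each lane and lengthwise along it; stand the two little lidded pots upright in the white square tray; and stand the eye loupe upright on the floor of the deep black canister, reaching in to set it down rather than dropping it. Leave the bracelet block and the oil bottle where they are.

Things in the scene. Friction and masses are not known exactly. Their poses are not given: they have to be found in the camera images.
- tweezers: Brass-coloured tweezers lying flat and loose on the desk, 131 mm long (along own y), 11 mm wide at most (own x), 8 mm high, 22 g. Origin: middle of the underside. z up. Take it at the middle, across its width.
- screwdriver: Small steel watch screwdriver lying loose on the desk, 98 mm long (along own y), 9 mm wide (own x), 8 mm high, 15 g. Origin: middle of the underside. Take it at the middle, across its width.
- eye_loupe: Black round eye loupe (a small flared cup) standing on the desk with its wide mouth up, 34 mm in diameter at the top, narrower below, 28 mm high, 18 g, rigid. Origin: middle of the underside, z up.
- brass_pot: Little beige-brass oil pot, round, with a narrow waist under its cap, 24 mm in diameter, 27 mm high, 30 g; the cap is fixed on. Origin: middle of the underside, z up.
- cream_tin: Little cream-coloured round tin, 27 mm in diameter over its lid (24 mm below the lid), 21 mm high, the lid being the top 8 mm; 30 g; the lid is fixed on. Origin: middle of the underside, z up.
- tool_tray: Shallow grey tray fixed to the desk, 146 mm (own x) by 176 mm (own y). A low divider on x = 0 parts it into two lanes along own y, each 67 mm wide (centres at x = +35.5 and -35.5 mm), 168 mm long. Above the desk: floor 3 mm, walls (4 mm thick) 12 mm, divider (4 mm thick) 8 mm. Either tool may go in either lane. Origin: middle of the underside.
- pot_tray: Shallow white plastic square tray, fixed to the desk, 110 by 110 mm outside, 102 mm inside, floor 3 mm above the desk, walls 4 mm thick and 10 mm high. Origin: middle of the underside; x and y along its sides.
- canister: Deep black open round canister standing upright, fixed to the desk, 46 mm high, 103 mm in diameter outside, 96 mm inside, floor 5 mm above the desk. Origin: middle of the underside, on its axis; z up.
- bracelet_block: Bystander, not to be moved: loose grey slotted bracelet block, 37 x 53 x 20 mm. Origin: middle of the underside.
- oil_bottle: Bystander, not to be moved: loose white dropper bottle, 44 mm in diameter, 112 mm high. Origin: middle of the underside.

How it is judged:
At the end, for the whole second after the job is handed in: Tweezers and screwdriver flat in the tool tray, one per lane, wholly inside, within 0.35 rad of lengthwise; brass pot and cream tin upright on the white tray floor; eye loupe upright (0.15 rad) on the canister floor; all released and at rest (y of tweezers in the frame of tool_tray between -0.03 and 0.03 m and z of tweezers in the frame of tool_tray between 0 and 0.0125 m and angle between the y axis of each of tweezers, screwdriver and the y axis of tool_tray, either way round below 0.35 rad and angle between tweezers's own y axis and vertical between 1.5 and 1.64 rad and y of screwdriver in the frame of tool_tray between -0.038 and 0.038 m and z of screwdriver in the frame of tool_tray between 0 and 0.0125 m and angle between screwdriver's own y axis and vertical between 1.5 and 1.64 rad and ((x of tweezers in the frame of tool_tray between 0.006 and 0.067 m and x of screwdriver in the frame of tool_tray between -0.067 and -0.006 m) or (x of screwdriver in the frame of tool_tray between 0.006 and 0.067 m and x of tweezers in the frame of tool_tray between -0.067 and -0.006 m)) and x of brass_pot in the frame of pot_tray between -0.044 and 0.044 m and y of brass_pot in the frame of pot_tray between -0.044 and 0.044 m and z of brass_pot in the frame of pot_tray between 0 and 0.007 m and angle between each of brass_pot, cream_tin, eye_loupe's own z axis and vertical below 0.15 rad and x of cream_tin in the frame of pot_tray between -0.044 and 0.044 m and y of cream_tin in the frame of pot_tray between -0.044 and 0.044 m and z of cream_tin in the frame of pot_tray between 0 and 0.007 m and horizontal distance between eye_loupe and canister below 0.035 m and z of eye_loupe in the frame of canister between 0 and 0.01 m and linear speed of each of tweezers, screwdriver, eye_loupe, brass_pot, cream_tin below 0.02 m/s); the robot touches nothing.
It fails at once if the bracelet block is disturbed (moved more than 20 mm) (distance of bracelet_block from where it was at the start of the episode above 0.02 m).
It fails at once if the oil bottle is disturbed (moved more than 20 mm) (distance of oil_bottle from where it was at the start of the episode above 0.02 m).
It fails at once if the eye loupe is dropped into the canister (let go more than about 20 mm above its floor) instead of set down (contact force between the fingers and eye_loupe below 0.05 N and linear speed of eye_loupe above 0.6 m/s and z of eye_loupe in the frame of canister below 0.08 m and horizontal distance between eye_loupe and canister below 0.05 m).
It also fails if it takes over 115 s, if anything falls off the work surface, if the arm or the gripper's body presses on something with over 40 N, if the wrist force passes 120 N, or if a joint passes its speed limit or range.

ROBOT

A 6-joint arm with a two-finger parallel gripper is mounted at the origin on a cart in front of the work surface, level with it; the furniture and walls round the work are solid. World frame = base frame: x ahead of the robot, y to its left, z up, the work surface at z = 0. Lengths are in m, angles in rad, forces in N, time in s.
With the tool pointing down it reaches from about 0.25 to 0.8 m from the base axis. Payload 8.5 kg.
Tool frame: the origin (TCP) lies on the centre line of the jaws, within the pads' length; the fingertips stand 14 mm ahead of it and the grasp point (between the pads) lies 5 mm behind it (robot.nose_length is the distance from the TCP to the fingertips, in m); z points along the fingers, y is the line along which they close (so a half turn about z gives the same grasp; the last joint's range is limited). The gripper opens to 85 mm and grips with 20 to 120 N. Pads are 22 mm wide; open, the fingers measure 114 mm over their backs; the gripper's body (76 mm by 85 mm) begins 54 mm behind the grasp point. The pads swing forward as they close: fully open they stand 13 mm farther back than shut.
Start: joints at [-1.162, 0.238, -0.013, 1.319, 0, 1.571], TCP at [0.209, -0.482, 0.245] pointing down, gripper open.
Joint ranges: [-2.66, 2.66], [-1.03, 1.9], [-1.14, 1.46], [-1.82, 2.27], [-1.45, 1.34], [-3.14, 3.14]. Speed limits (rad/s): [2.22, 2.22, 2.79, 3.14, 3.14, 3.14].

INTERFACE

Orientations are given as a 3x3 rotation matrix whose columns are the frame's x, y, z axes.
In Python, from rig import robot gives the robot as it stands.
- The arm moves only by the tool carry_out, never from a script. Its argument "steps" is a list of rows, each a list of 7 numbers: the shift along the tool's x, y, z in cm, then the turn, a rotation vector about the tool's x, y, z in degrees, then the closure, from -1 (fully open) to 1 (shut). In form: [[x, y, z, ax, ay, az, fingers], ...]. A call has 1 to 12 rows; each row is the pose to reach, as a shift and turn from the pose commanded when the call began, along the tool's axes at that moment; what a row does not reach only later rows make up. A row lasts 1/12 s, in which the tool goes at most 41.7 mm and 7.16 degrees, less where a joint would pass 70% of its speed; a pose out of reach is approached as far as the arm can. A call with a gripper value outside its range is refused whole. The fingers move at their own pace and stop on an object; "force" is the grip in N (left out, the last holds). Time passes only in rows, so rows that repeat a pose let the fingers close. It gives the time, the measured TCP pose, the force, the opening and the grip force at its end, in the units of the state.
- robot.sense(): the state, without advancing time (a new reading comes with each control period).
- robot.get_image(name): name is "scene" or "top"; returns a dict with "frame" (480x640x3 uint8, blue, green, red), "fx", "fy", "cx", "cy" (pixels), "origin" and "attitude" of the camera in the world. Camera axes: x right, y down, z forward; pixel columns grow to the right and rows downward; lengths in m; the calibration is good to about 2 mm. A picture is of the moment at which its call begins. There is no depth.
- robot.sign_off(): hands the job in; it is judged then, once.
Trained networks look in the newest picture that a camera, given by its name, has taken for a name from the list of things; names that differ only in an ending like _2 or _b are one class to them, and where a whole thing is asked for, a point or a joint stands for the part that bears it (a point fixed in the world has none). Each returns a list of dicts, best first, with "score" (0 to 1); they miss things now and then, are a little off and sometimes report something else, mostly with a low value. They report only what shows in the picture. A call takes as long as a camera call.
- robot.boxes_of(camera, target): "location" ([x, y, z] in m, in world coordinates, good to about 4 mm: the middle of the surface that is visible of it).
The state is a dict: "clock": time; "joint_positions": joint angles; "dq": joint speeds; "effort": joint torques, N m; "ee_pos": TCP position; "tool_rot": TCP orientation; "contact_force": force on the tool from outside, world axes, zero at the start; "moment": the same for the moment, N m; "grip_width": opening from 0.0 (shut) to 1.0 (fully open); "gripper_force": force on a finger pad.
Only numpy, scipy, OpenCV 4.12 (cv2) and the standard library are available. Lean on these libraries where they do the work, as an engineer would, in place of code of your own. Each camera call takes 0.05 s, during which the arm holds its last target. There are 200 camera calls.

## Working session

There is one attempt and no reset: what is moved stays moved. The work goes in short steps, Python scripts to look and compute and a tool call to move; the robot and the scene stay as the last step left them, time stands still between calls to the robot, and variables do not carry over. Pictures are saved under pics/ and viewed, at most 14 in all, crops included, and the job is handed in when it is done.

Besides the shell and the picture viewer there is one more tool, called after "Request:" as a command line: name --pt "numbers of a row" for each row, then --argument value for the rest. carry_out: Moves the arm, as the interface text tells. Its arguments: {"type":"object","properties":{"steps":{"type":"array"},"force":{"type":"number"}},"required":["steps"]}

```bash
ls; mkdir -p pics; cat > h.py <<'E'
import numpy as np,cv2
from rig import robot
def ray(im,u,v,z):
    d=np.array([(u-im["cx"])/im["fx"],(v-im["cy"])/im["fy"],1.]);d=np.array(im["attitude"])@d
    o=np.array(im["origin"]);return o+d*(z-o[2])/d[2]
def proj(im,p):
    c=np.array(im["attitude"]).T@(np.array(p)-im["origin"]);return im["fx"]*c[0]/c[2]+im["cx"],im["fy"]*c[1]/c[2]+im["cy"]
E
python3 - <<'E'
from h import *
for c in("top","scene"):
    im=robot.get_image(c);cv2.imwrite(f"pics/{c}0.png",im["frame"]);print(c,im["origin"],np.round(im["attitude"],3).tolist(),im["fx"])
    for n in "tweezers screwdriver eye_loupe brass_pot cream_tin tool_tray pot_tray canister bracelet_block oil_bottle".split():
        print(n,[(np.round(d["location"],3).tolist(),round(d["score"],2)) for d in robot.boxes_of(c,n)[:3]])
s=robot.sense();print(s["ee_pos"],np.round(s["tool_rot"],3).tolist(),s["clock"],s["grip_width"])
E
```

```text
pics
top [ 0.30503065 -0.06654433  1.18120922] [[0.055, -0.974, 0.219], [-0.998, -0.053, 0.017], [-0.005, -0.219, -0.976]] 569.0177219370287
tweezers [([0.662, 0.112, 0.005], 0.43)]
screwdriver [([0.625, -0.284, 0.006], 0.58)]
eye_loupe [([0.436, -0.194, 0.017], 0.48), ([0.643, -0.088, 0.005], 0.46)]
brass_pot [([0.455, 0.066, 0.028], 0.51)]
cream_tin [([0.664, 0.272, 0.019], 0.74), ([0.437, -0.05, 0.02], 0.44)]
tool_tray [([0.441, -0.377, 0.002], 0.84)]
pot_tray [([0.637, -0.091, 0.006], 0.7)]
canister [([0.484, 0.233, 0.007], 0.77)]
bracelet_block [([0.666, 0.274, 0.021], 0.69)]
oil_bottle [([0.646, -0.404, 0.066], 0.69)]
scene [-0.44958861 -0.83664787  0.72083748] [[0.631, -0.368, 0.683], [-0.776, -0.311, 0.549], [0.01, -0.876, -0.481]] 604.2726356007698
tweezers [([0.657, 0.11, 0.005], 0.59)]
screwdriver []
eye_loupe [([0.434, -0.192, 0.02], 0.49), ([0.482, 0.223, 0.029], 0.21)]
brass_pot [([0.45, 0.071, 0.023], 0.7)]
cream_tin []
tool_tray [([0.44, -0.383, 0.002], 0.85), ([0.433, -0.057, 0.017], 0.71)]
pot_tray [([0.64, -0.074, 0.004], 0.7)]
canister [([0.481, 0.224, 0.025], 0.82), ([0.638, -0.421, 0.046], 0.38)]
bracelet_block [([0.658, 0.26, 0.015], 0.59)]
oil_bottle [([0.64, -0.418, 0.048], 0.78)]
[ 0.20867246 -0.48169333  0.24526742] [[0.918, 0.398, -0.0], [0.398, -0.918, 0.0], [-0.0, -0.0, -1.0]] 1.1 1.0035502179289115
```

View pics/top0.png

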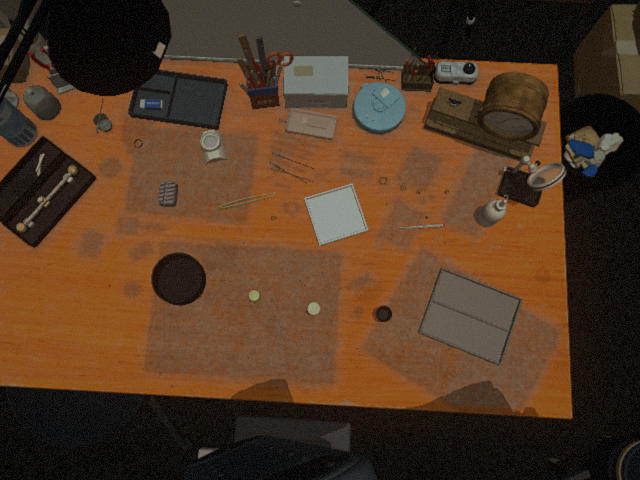

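View pics/scene0.png

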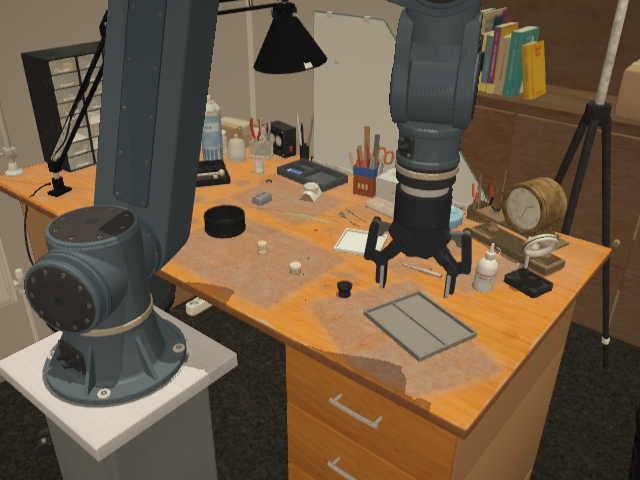

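Top view: tweezers run (219,207)–(274,195), screwdriver (400,227)–(443,226), loupe (384,314), brass pot (254,296), tin (313,309), canister (179,279), white tray (336,214), and tool tray corners (443,270), (521,298), (500,362), (419,332). I'll zoom in once for exact geometry.

```bash
python3 - <<'E'
from h import *
f=cv2.imread("pics/top0.png");f=cv2.convertScaleAbs(f,alpha=1.5)
def c(x,y,w,h,s):return cv2.resize(f[y:y+h,x:x+w],None,fx=s,fy=s,interpolation=cv2.INTER_CUBIC)
a=np.hstack([c(212,185,66,33,6),c(390,210,66,33,6)])   # 792x198
b=np.hstack([c(240,280,33,33,6),c(300,293,33,33,6),c(368,298,33,33,6),c(150,250,66,66,3)]) #198 each
d=np.hstack([c(300,180,72,72,2.75),c(412,265,120,100,1.98)])
m=np.zeros((600,800,3),np.uint8)
for i,r in enumerate((a,b,d)):m[i*200:i*200+r.shape[0],:r.shape[1]]=r[:200] if r.shape[0]>200 else r
E
python3 - <<'E'
from h import *
f=cv2.imread("pics/top0.png");f=cv2.convertScaleAbs(f,alpha=1.5)
def c(x,y,w,h,s):return cv2.resize(f[y:y+h,x:x+w],(int(w*s),int(h*s)),interpolation=cv2.INTER_CUBIC)
m=np.zeros((600,800,3),np.uint8)
def put(im,x,y):m[y:y+im.shape[0],x:x+im.shape[1]]=im
put(c(212,185,66,33,6),0,0);put(c(390,210,66,33,6),400,0)
put(c(240,280,33,33,6),0,200);put(c(300,293,33,33,6),200,200);put(c(368,298,33,33,6),400,200);put(c(150,250,60,60,3.3),600,200)
put(c(300,180,70,70,2.8),0,400);put(c(412,265,120,100,2),200,400)
cv2.imwrite("pics/mos.png",m)
E
```

```text
(no output)
```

View pics/mos.png

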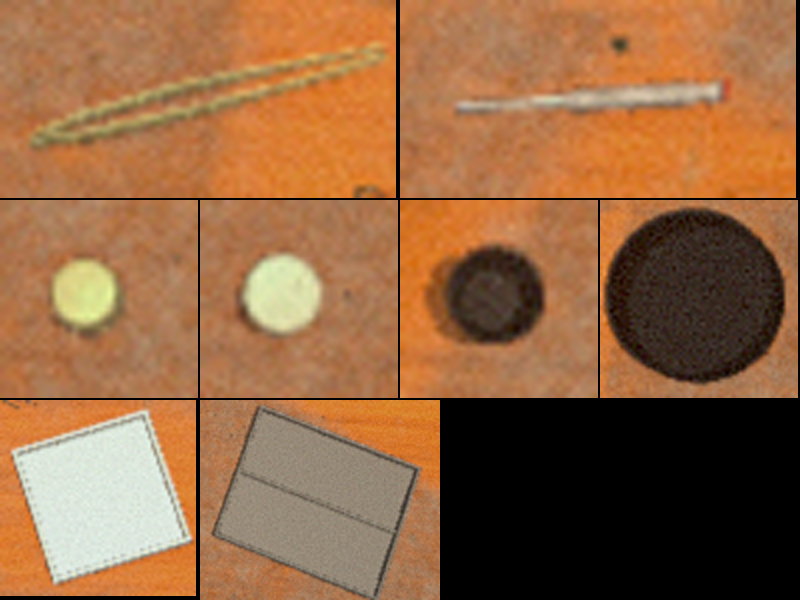

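```bash
python3 - <<'E'
from h import *
im=robot.get_image("top")
def P(n,l,z):
    q=np.array([ray(im,u,v,z)[:2] for u,v in l]);m=q.mean(0);print(n,np.round(q,3).tolist(),"mean",np.round(m,4));return q
def ang(a,b):print("  yaw deg",np.degrees(np.arctan2(*(b-a)[::-1])),np.linalg.norm(b-a))
q=P("tw",[(217.8,208.7),(276.2,193.7)],.004);ang(*q)
q=P("sd",[(399.5,227.8),(445,225)],.004);ang(*q)
P("brass",[(254.2,295.7)],.027);P("tin",[(313.8,308.5)],.021);P("loupe",[(383.8,313.8)],.028);P("can",[(178.8,278.8)],.046)
q=P("pot",[(300+x/2.8,180+(y-400)/2.8) for x,y in((12,452),(147,411),(190,541),(55,583))],.01);ang(q[0],q[1]);ang(q[1],q[2])
q=P("tool",[(412+(x-200)/2,265+(y-400)/2) for x,y in((260,407),(417,468),(376,598),(213,535))],.012);ang(q[0],q[1]);ang(q[1],q[2])
s=robot.sense();print(s["ee_pos"],s["joint_positions"])
E
```

```text
tw [[0.639, 0.165], [0.68, 0.042]] mean [0.6596 0.1036]
  yaw deg -71.83393923717993 0.1297790905616648
sd [[0.618, -0.226], [0.629, -0.323]] mean [ 0.6236 -0.2745]
  yaw deg -83.28477741239129 0.0974620733735363
brass [[0.453, 0.07]] mean [0.4529 0.0695]
tin [[0.434, -0.053]] mean [ 0.4341 -0.0532]
loupe [[0.43, -0.195]] mean [ 0.4304 -0.1952]
can [[0.476, 0.222]] mean [0.4764 0.2222]
pot [[0.67, -0.02], [0.709, -0.122], [0.607, -0.158], [0.569, -0.058]] mean [ 0.6388 -0.0895]
  yaw deg -69.3079841768949 0.10918124000371948
  yaw deg -160.15569136888897 0.10808438379794007
tool [[0.533, -0.315], [0.478, -0.477], [0.344, -0.433], [0.398, -0.269]] mean [ 0.4383 -0.3734]
  yaw deg -108.834857861294 0.17067858554852672
  yaw deg 161.70126114943216 0.14078673280577256
[ 0.20868347 -0.48171071  0.24526421] [-1.16197902e+00  2.38234663e-01 -1.34841448e-02  1.31919231e+00
 -1.89574687e-05  1.57080304e+00]
```

```bash
cat >> h.py <<'E'
def go(*wps):
    """each wp: x,y,z,yaw of closing axis (deg) -> tool-frame shift cm, turn deg from now"""
    s=robot.sense();R=np.array(s["tool_rot"]);p=np.array(s["ee_pos"])
    y0=np.degrees(np.arctan2(R[1,1],R[0,1]))
    print("t",round(s["clock"],2),"p",np.round(p,4),"yaw",round(y0,1),"w",round(s["grip_width"],3))
    for x,y,z,a in wps:
        d=R.T@(np.array([x,y,z])-p)*100;t=-((a-y0+180)%360-180)
        print(np.round(d,1).tolist(),"az",round(t,1),"rows>=",round(max(np.linalg.norm(d)/4.17,abs(t)/7.16),1))
E
python3 -c "
from h import *
print(robot.nose_length)
go((.6236,-.2745,.08,6.7),(.6236,-.2745,.016,6.7))"
```

```text
0.014
t 1.15 p [ 0.2087 -0.4817  0.2453] yaw -66.6 w 1.004
[46.3, -2.5, 16.5] az -73.3 rows>= 11.8
[46.3, -2.5, 22.9] az -73.3 rows>= 12.4
```

Request:
carry_out --pt "4 -0.2 1 0 0 -7 0" --pt "8 -0.4 2 0 0 -14 0" --pt "12 -0.6 3 0 0 -20 0" --pt "16 -0.8 4 0 0 -27 0" --pt "20 -1 6 0 0 -34 0" --pt "24 -1.3 8 0 0 -40 0" --pt "28 -1.5 10 0 0 -47 0" --pt "32 -1.7 12 0 0 -53 0" --pt "36 -2 14 0 0 -60 0" --pt "40 -2.2 15.5 0 0 -67 0" --pt "43.5 -2.4 16.5 0 0 -73.3 0" --pt "46.3 -2.5 16.5 0 0 -73.3 0" --force 25

```text
clock: 2.15
ee_pos: [0.6241, -0.2729, 0.0776]
tool_rot: [[-0.124, 0.992, -0.003], [0.992, 0.124, 0.001], [0.002, -0.003, -1.0]]
contact_force: [0.4, -0.4, 0.2]
grip_width: 0.499
gripper_force: 0.0
```

```bash
python3 -c "
from h import *
im=robot.get_image('top')
f=im['frame'];cv2.imwrite('pics/sd1.png',cv2.convertScaleAbs(cv2.resize(f[180:280,360:490],None,fx=5,fy=5,interpolation=2),alpha=1.5))
print(proj(im,(.6236,-.2745,.004)),[np.round(d['location'],3) for d in robot.boxes_of('scene','screwdriver')])
go((.6236,-.2745,.08,6.7),(.6236,-.2745,.016,6.7))"
```

```text
(np.float64(422.23819313424804), np.float64(226.4175562455114)) []
t 2.25 p [ 0.6278 -0.2714  0.0782] yaw 7.0 w 0.497
[-0.3, -0.5, -0.2] az 0.3 rows>= 0.1
[-0.3, -0.5, 6.2] az 0.3 rows>= 1.5
```

Request:
carry_out --pt "0 0 0 0 0 0 0" --pt "0 0 0 0 0 0 0" --pt "0 0 0 0 0 0 0"

```text
clock: 2.5
ee_pos: [0.6227, -0.2753, 0.0806]
tool_rot: [[-0.116, 0.993, -0.0], [0.993, 0.116, -0.0], [-0.0, -0.0, -1.0]]
contact_force: [0.6, 0.3, -0.4]
grip_width: 0.499
gripper_force: 0.0
```

```bash
python3 -c "
from h import *
go((.6236,-.2745,.08,6.7),(.6236,-.2745,.016,6.7))"
```

```text
t 2.5 p [ 0.6227 -0.2753  0.0806] yaw 6.7 w 0.499
[0.1, 0.1, 0.1] az -0.0 rows>= 0.0
[0.1, 0.1, 6.5] az -0.0 rows>= 1.5
```

View pics/sd1.png

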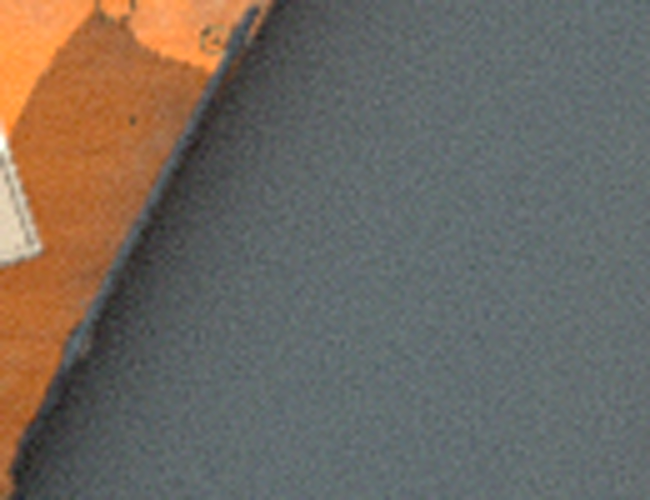

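The arm hides the screwdriver in this view (only the tray edge and arm show), so I'm relying on the first measurement.

Request:
carry_out --pt "0.1 0.1 3 0 0 0 0" --pt "0.1 0.1 5.5 0 0 0 0" --pt "0.1 0.1 6.4 0 0 0 0" --pt "0.1 0.1 6.4 0 0 0 0" --pt "0.1 0.1 6.4 0 0 0 1" --pt "0.1 0.1 6.4 0 0 0 1" --pt "0.1 0.1 6.4 0 0 0 1" --pt "0.1 0.1 6.4 0 0 0 1" --pt "0.1 0.1 6.4 0 0 0 1" --pt "0.1 0.1 6.4 0 0 0 1"

```text
clock: 3.33
ee_pos: [0.6253, -0.2742, 0.0182]
tool_rot: [[-0.117, 0.993, 0.002], [0.993, 0.117, -0.002], [-0.002, 0.002, -1.0]]
contact_force: [-1.5, -1.5, 6.6]
grip_width: 0.083
gripper_force: 26.1
```

```bash
python3 -c "
from h import *
go((.6236,-.2745,.08,6.7),(.472,-.385,.07,-18.8),(.472,-.385,.021,-18.8))"
```

```text
t 3.33 p [ 0.6253 -0.2742  0.0182] yaw 6.7 w 0.083
[-0.0, -0.2, -6.2] az 0.0 rows>= 1.5
[-9.2, -16.5, -5.2] az 25.5 rows>= 4.7
[-9.2, -16.5, -0.3] az 25.5 rows>= 4.5
```

Request:
carry_out --pt "0 0 -3 0 0 0 1" --pt "0 0 -6 0 0 0 1" --pt "-1 -2.5 -6 0 0 4 1" --pt "-3 -5.5 -6 0 0 9 1" --pt "-5 -8.5 -6 0 0 14 1" --pt "-7 -12 -6 0 0 20 1" --pt "-8.5 -15 -6 0 0 25.5 1" --pt "-9.2 -16.4 -5.5 0 0 25.5 1" --pt "-9.2 -16.4 -5.5 0 0 25.5 1" --pt "-9.2 -16.4 -5.5 0 0 25.5 1" --pt "-9.2 -16.4 -5.5 0 0 25.5 1"

```text
clock: 4.25
ee_pos: [0.4734, -0.3839, 0.0716]
tool_rot: [[0.32, 0.947, 0.001], [0.947, -0.32, -0.0], [0.0, 0.001, -1.0]]
contact_force: [0.4, -0.2, 0.5]
grip_width: 0.081
gripper_force: 25.3
```

```bash
python3 -c "
from h import *
im=robot.get_image('scene')
u,v=map(int,proj(im,(.472,-.385,.05)));f=im['frame'][v-60:v+60,u-80:u+80]
cv2.imwrite('pics/sd2.png',cv2.convertScaleAbs(cv2.resize(f,None,fx=4,fy=4,interpolation=2),alpha=1.3))
go((.472,-.385,.07,-18.8),(.472,-.385,.021,-18.8))"
```

```text
t 4.3 p [ 0.4737 -0.3837  0.0715] yaw -18.7 w 0.082
[-0.2, -0.1, 0.2] az 0.1 rows>= 0.1
[-0.2, -0.1, 5.1] az 0.1 rows>= 1.2
```

View pics/sd2.png

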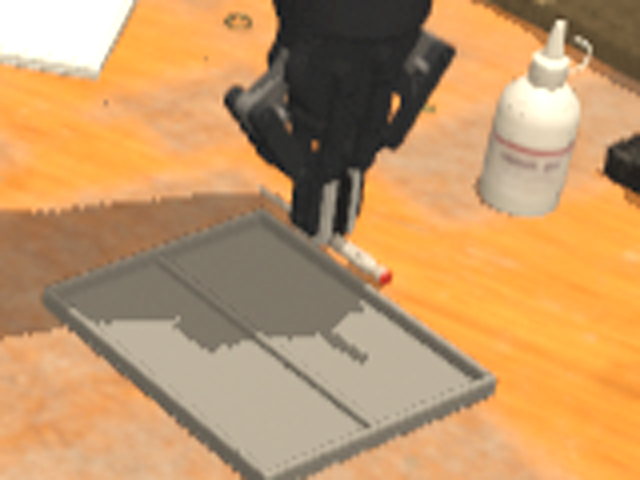

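The screwdriver is held level and lines up with the far lane. Lowering and releasing.

Request:
carry_out --pt "-0.1 0 2.5 0 0 0 1" --pt "-0.1 0 4.2 0 0 0 1" --pt "-0.1 0 5.0 0 0 0 1" --pt "-0.1 0 5.0 0 0 0 1" --pt "-0.1 0 5.0 0 0 0 0.5" --pt "-0.1 0 5.0 0 0 0 0.5" --pt "-0.1 0 5.0 0 0 0 0.5" --pt "-0.1 0 2.5 0 0 0 0.5" --pt "-0.1 0 -1 0 0 0 0.5" --pt "-0.1 0 -4 0 0 0 0" --pt "-0.1 0 -4 0 0 0 0"

```text
clock: 5.22
ee_pos: [0.4746, -0.3872, 0.118]
tool_rot: [[0.322, 0.947, 0.007], [0.947, -0.322, -0.006], [-0.003, 0.009, -1.0]]
contact_force: [0.6, -0.1, 0.1]
grip_width: 0.498
gripper_force: 0.0
```

```bash
python3 -c "
from h import *
print([(np.round(d['location'],3),d['score']) for d in robot.boxes_of('scene','screwdriver')])
go((.4304,-.1952,.08,-18.8),(.4304,-.1952,.018,-18.8))"
```

```text
[(array([ 0.643, -0.088,  0.001]), 0.48)]
t 5.27 p [ 0.4739 -0.3866  0.1154] yaw -18.8 w 0.498
[16.7, -10.3, 3.4] az 0.0 rows>= 4.8
[16.7, -10.3, 9.6] az 0.0 rows>= 5.3
```

Request:
carry_out --pt "4 -2.5 0 0 0 0 -0.3" --pt "8 -5 0 0 0 0 -0.3" --pt "12 -7.5 1 0 0 0 -0.3" --pt "15 -9.3 2 0 0 0 -0.3" --pt "16.7 -10.3 3.4 0 0 0 -0.3" --pt "16.7 -10.3 3.4 0 0 0 -0.3" --pt "16.7 -10.3 3.4 0 0 0 -0.3" --pt "16.7 -10.3 3.4 0 0 0 -0.3" --pt "16.7 -10.3 3.4 0 0 0 -0.3"

```text
clock: 6.02
ee_pos: [0.4292, -0.1948, 0.0777]
tool_rot: [[0.322, 0.947, 0.001], [0.947, -0.322, -0.001], [-0.0, 0.001, -1.0]]
contact_force: [-0.3, -0.1, -0.5]
grip_width: 0.651
gripper_force: 0.0
```

```bash
python3 -c "
from h import *
im=robot.get_image('scene')
u,v=map(int,proj(im,(.43,-.195,.04)));f=im['frame'][v-40:v+40,u-50:u+50]
u,v=map(int,proj(im,(.44,-.37,.01)));g=im['frame'][v-40:v+40,u-70:u+70]
h=lambda f:cv2.convertScaleAbs(cv2.resize(f,None,fx=3.3,fy=3.3,interpolation=2),alpha=1.3)
cv2.imwrite('pics/l1.png',np.hstack([h(f),h(g)]))
go((.4304,-.1952,.018,-18.8))"
```

```text
t 6.07 p [ 0.4291 -0.195   0.0776] yaw -18.8 w 0.652
[0.0, 0.1, 6.0] az -0.0 rows>= 1.4
```

View pics/l1.png

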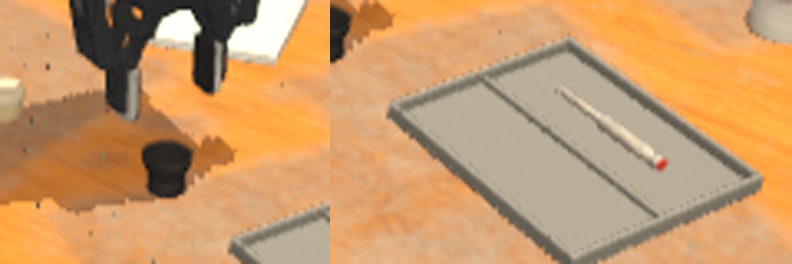

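The screwdriver lies lengthwise in the far lane, and the loupe is centred below the jaws.

Request:
carry_out --pt "0 0.1 2.5 0 0 0 -0.3" --pt "0 0.1 5 0 0 0 -0.3" --pt "0 0.1 6.2 0 0 0 -0.3" --pt "0 0.1 6.2 0 0 0 -0.3" --pt "0 0.1 6.2 0 0 0 1" --pt "0 0.1 6.2 0 0 0 1" --pt "0 0.1 6.2 0 0 0 1" --pt "0 0.1 6.2 0 0 0 1" --pt "0 0.1 6.2 0 0 0 1" --pt "0 0.1 6.2 0 0 0 1"

```text
clock: 6.9
ee_pos: [0.43, -0.1946, 0.0162]
tool_rot: [[0.322, 0.947, 0.002], [0.947, -0.322, -0.001], [-0.0, 0.002, -1.0]]
contact_force: [-0.3, -0.4, 6.9]
grip_width: 0.367
gripper_force: 25.1
```

```bash
python3 -c "
from h import *
go((.4304,-.1952,.12,-18.8),(.4764,.2222,.12,-18.8),(.4764,.2222,.12,15))"
```

```text
t 6.9 p [ 0.43   -0.1946  0.0162] yaw -18.8 w 0.367
[-0.0, 0.1, -10.4] az 0.0 rows>= 2.5
[41.0, -9.0, -10.4] az 0.0 rows>= 10.4
[41.0, -9.0, -10.4] az -33.8 rows>= 10.4
```

Request:
carry_out --pt "0 0 -3 0 0 0 1" --pt "0 0 -7 0 0 0 1" --pt "0 0 -10 0 0 0 1" --pt "3.5 -0.8 -10.4 0 0 -4 1" --pt "7 -1.6 -10.4 0 0 -8 1" --pt "11 -2.4 -10.4 0 0 -12 1" --pt "15 -3.3 -10.4 0 0 -16 1" --pt "19 -4.2 -10.4 0 0 -20 1" --pt "23 -5 -10.4 0 0 -24 1" --pt "27 -6 -10.4 0 0 -28 1" --pt "31 -6.8 -10.4 0 0 -31 1" --pt "35 -7.7 -10.4 0 0 -33.8 1"

```text
clock: 7.9
ee_pos: [0.4687, 0.1642, 0.1197]
tool_rot: [[-0.262, 0.965, 0.001], [0.965, 0.262, 0.0], [0.0, 0.001, -1.0]]
contact_force: [1.0, -0.1, 0.3]
grip_width: 0.365
gripper_force: 25.1
```

Request:
carry_out --pt "3 3 0 0 0 0 1" --pt "4 3.5 0 0 0 0 1" --pt "4 3.5 0 0 0 0 1" --pt "4 3.5 0 0 0 0 1" --pt "4 3.5 0 0 0 0 1"

```text
clock: 8.32
ee_pos: [0.4917, 0.2086, 0.1191]
tool_rot: [[-0.259, 0.966, -0.001], [0.966, 0.259, -0.001], [-0.0, -0.001, -1.0]]
contact_force: [-0.6, -0.1, 0.1]
grip_width: 0.363
gripper_force: 25.1
```

```bash
python3 -c "
from h import *
im=robot.get_image('scene')
u,v=map(int,proj(im,(.47,.21,.06)));f=im['frame'][v-60:v+60,u-80:u+80]
cv2.imwrite('pics/l2.png',cv2.convertScaleAbs(cv2.resize(f,None,fx=4,fy=4,interpolation=2),alpha=1.3))
go((.4764,.2222,.08,15),(.4764,.2222,.0212,15))"
```

```text
t 8.37 p [0.4918 0.2084 0.1193] yaw 15.0 w 0.364
[1.7, -1.1, 3.9] az -0.0 rows>= 1.1
[1.7, -1.1, 9.8] az -0.0 rows>= 2.4
```

View pics/l2.png

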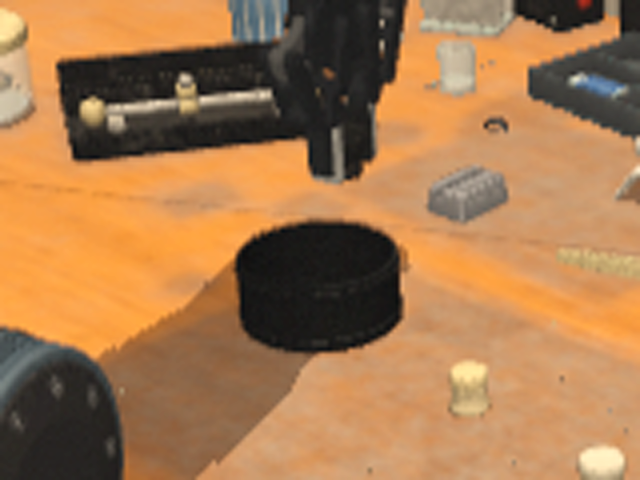

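Request:
carry_out --pt "1.7 -1.1 1 0 0 0 1" --pt "1.7 -1.1 3 0 0 0 1" --pt "1.7 -1.1 5 0 0 0 1" --pt "1.7 -1.1 7 0 0 0 1" --pt "1.7 -1.1 8.5 0 0 0 1" --pt "1.7 -1.1 9.3 0 0 0 1" --pt "1.7 -1.1 9.8 0 0 0 1" --pt "1.7 -1.1 9.8 0 0 0 1" --pt "1.7 -1.1 9.8 0 0 0 1"

```text
clock: 9.12
ee_pos: [0.4777, 0.2228, 0.0219]
tool_rot: [[-0.258, 0.966, 0.0], [0.966, 0.258, 0.0], [0.0, 0.001, -1.0]]
contact_force: [0.7, 0.7, -0.5]
grip_width: 0.364
gripper_force: 25.2
```

Request:
carry_out --pt "0 0 0.1 0 0 0 1" --pt "0 0 0.1 0 0 0 1" --pt "0 0 0.1 0 0 0 -0.1" --pt "0 0 0.1 0 0 0 -0.1" --pt "0 0 0.1 0 0 0 -0.1" --pt "0 0 0.1 0 0 0 -0.1" --pt "0 0 -2 0 0 0 -0.1" --pt "0 0 -5 0 0 0 -0.1" --pt "0 0 -9 0 0 0 -0.1" --pt "0 0 -11 0 0 0 -0.1" --pt "0 0 -11 0 0 0 -0.1"

```text
clock: 10.03
ee_pos: [0.4797, 0.2244, 0.1361]
tool_rot: [[-0.259, 0.966, 0.007], [0.966, 0.259, 0.003], [0.001, 0.007, -1.0]]
contact_force: [0.9, 1.0, -0.3]
grip_width: 0.55
gripper_force: 0.0
```

```bash
python3 -c "
from h import *
go((.6596,.1036,.09,18.2),(.6596,.1036,.018,18.2))"
```

```text
t 10.03 p [0.4797 0.2244 0.1361] yaw 15.0 w 0.55
[-16.3, 14.2, 4.7] az -3.2 rows>= 5.3
[-16.3, 14.1, 11.9] az -3.2 rows>= 5.9
```

Request:
carry_out --pt "-4 3.5 0 0 0 0 0" --pt "-8 7 1 0 0 -3.2 0" --pt "-12 10.5 2 0 0 -3.2 0" --pt "-15 13 3.5 0 0 -3.2 0" --pt "-16.3 14.2 4.7 0 0 -3.2 0" --pt "-16.3 14.2 4.7 0 0 -3.2 0" --pt "-16.3 14.2 4.7 0 0 -3.2 0" --pt "-16.3 14.2 4.7 0 0 -3.2 0" --pt "-16.3 14.2 4.7 0 0 -3.2 0"

```text
clock: 10.78
ee_pos: [0.6558, 0.1032, 0.0842]
tool_rot: [[-0.313, 0.95, -0.001], [0.95, 0.313, 0.0], [0.001, -0.001, -1.0]]
contact_force: [-0.2, -0.1, 1.9]
grip_width: 0.501
gripper_force: 0.0
```

```bash
python3 -c "
from h import *
im=robot.get_image('top')
print(proj(im,(.4764,.2222,.033)));f=im['frame'][250:310,148:208]
f=cv2.convertScaleAbs(f,alpha=3.);cv2.imwrite('pics/l3.png',cv2.resize(f,None,fx=7,fy=7,interpolation=2))
go((.6596,.1036,.017,18.2))"
```

```text
(np.float64(180.3234092946474), np.float64(279.8185325411879))
t 10.83 p [0.6558 0.1036 0.0847] yaw 18.3 w 0.499
[-0.1, 0.4, 6.8] az 0.1 rows>= 1.6
```

View pics/l3.png

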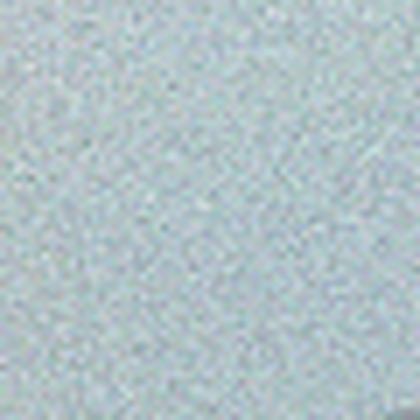

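The arm covers the canister here (uniform grey), so I'll check the loupe later. Now the tweezers.

Request:
carry_out --pt "-0.1 0.4 3 0 0 0 0" --pt "-0.1 0.4 5.5 0 0 0 0" --pt "-0.1 0.4 6.7 0 0 0 0" --pt "-0.1 0.4 6.7 0 0 0 0" --pt "-0.1 0.4 6.7 0 0 0 1" --pt "-0.1 0.4 6.7 0 0 0 1" --pt "-0.1 0.4 6.7 0 0 0 1" --pt "-0.1 0.4 6.7 0 0 0 1" --pt "-0.1 0.4 6.7 0 0 0 1" --pt "-0.1 0.4 6.7 0 0 0 1"

```text
clock: 11.67
ee_pos: [0.6618, 0.1034, 0.0192]
tool_rot: [[-0.313, 0.95, 0.003], [0.95, 0.313, 0.001], [0.0, 0.003, -1.0]]
contact_force: [-0.9, 1.9, 6.8]
grip_width: 0.105
gripper_force: 25.2
```

```bash
python3 -c "
from h import *
go((.6596,.1036,.1,18.2),(.405,-.362,.1,-18.8),(.405,-.362,.07,-18.8))"
```

```text
t 11.67 p [0.6618 0.1034 0.0192] yaw 18.2 w 0.105
[0.1, -0.2, -8.1] az 0.0 rows>= 1.9
[-36.2, -38.9, -8.2] az 37.0 rows>= 12.9
[-36.2, -38.9, -5.2] az 37.0 rows>= 12.8
```

Request:
carry_out --pt "0 0 -3 0 0 0 1" --pt "0 0 -6 0 0 0 1" --pt "0 0 -8.2 0 0 0 1" --pt "-1.4 -1.5 -8.2 0 0 2 1" --pt "-3.6 -3.9 -8.2 0 0 5 1" --pt "-6 -6.5 -8.2 0 0 8 1" --pt "-8.4 -9 -8.2 0 0 11 1" --pt "-10.8 -11.6 -8.2 0 0 14 1" --pt "-13.2 -14.2 -8.2 0 0 17 1" --pt "-15.6 -16.8 -8.2 0 0 20 1" --pt "-18 -19.4 -8.2 0 0 22 1" --pt "-20 -21.5 -8.2 0 0 24 1"

```text
clock: 12.67
ee_pos: [0.518, -0.1562, 0.1002]
tool_rot: [[0.103, 0.995, 0.001], [0.995, -0.103, -0.001], [-0.001, 0.001, -1.0]]
contact_force: [0.4, -1.1, -0.2]
grip_width: 0.101
gripper_force: 24.5
```

```bash
python3 -c "
from h import *
go((.405,-.362,.1,-18.8),(.405,-.362,.07,-18.8))"
```

```text
t 12.67 p [ 0.518  -0.1562  0.1002] yaw -5.9 w 0.101
[-21.6, -9.1, 0.0] az 12.9 rows>= 5.6
[-21.6, -9.1, 3.0] az 12.9 rows>= 5.7
```

Request:
carry_out --pt "-3 -1.2 0 0 0 2 1" --pt "-6.3 -2.6 0 0 0 4 1" --pt "-9.6 -4 0 0 0 6 1" --pt "-13 -5.4 0 0 0 8 1" --pt "-16 -6.8 0 0 0 10 1" --pt "-19 -8 0 0 0 12 1" --pt "-21 -8.8 1.5 0 0 12.9 1" --pt "-21.4 -9.1 3 0 0 12.9 1" --pt "-21.4 -9.1 3 0 0 12.9 1" --pt "-21.4 -9.1 3 0 0 12.9 1" --pt "-21.4 -9.1 3 0 0 12.9 1"

```text
clock: 13.58
ee_pos: [0.4077, -0.3578, 0.0702]
tool_rot: [[0.32, 0.947, 0.001], [0.947, -0.32, -0.0], [-0.0, 0.001, -1.0]]
contact_force: [0.2, -0.2, 0.3]
grip_width: 0.1
gripper_force: 24.5
```

```bash
python3 -c "
from h import *
im=robot.get_image('scene')
u,v=map(int,proj(im,(.43,-.37,.05)));f=im['frame'][v-60:v+60,u-80:u+80]
im=robot.get_image('top')
g=im['frame'][250:310,148:208]
f=cv2.convertScaleAbs(cv2.resize(f,None,fx=3,fy=3,interpolation=2),alpha=1.3);g=cv2.convertScaleAbs(cv2.resize(g,(300,360),interpolation=2),alpha=3)
cv2.imwrite('pics/t1.png',np.hstack([f,g]))
go((.405,-.362,.0225,-18.8))"
```

```text
t 13.68 p [ 0.4081 -0.3577  0.0703] yaw -18.6 w 0.101
[-0.5, -0.2, 4.8] az 0.2 rows>= 1.2
```

View pics/t1.png

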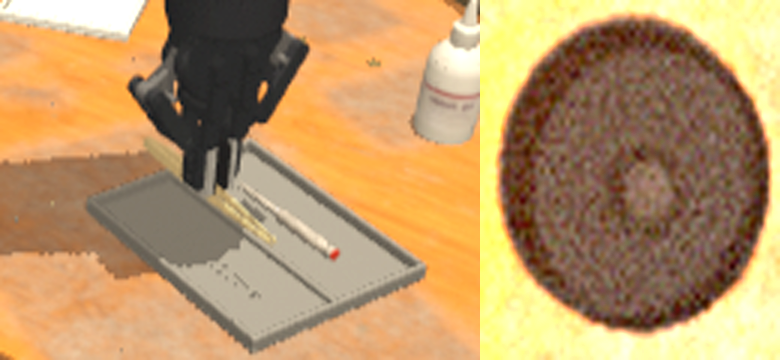

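The loupe stands in the middle of the canister. The tweezers are held level over the near lane.

Request:
carry_out --pt "-0.5 -0.2 2 0 0 0 1" --pt "-0.5 -0.2 3.8 0 0 0 1" --pt "-0.5 -0.2 4.7 0 0 0 1" --pt "-0.5 -0.2 4.8 0 0 0 1" --pt "-0.5 -0.2 4.8 0 0 0 0.5" --pt "-0.5 -0.2 4.8 0 0 0 0.5" --pt "-0.5 -0.2 4.8 0 0 0 0.5" --pt "-0.5 -0.2 3 0 0 0 0.5" --pt "-0.5 -0.2 0 0 0 0 0.5" --pt "-0.5 -0.2 -2 0 0 0 0" --pt "-0.5 -0.2 -2 0 0 0 0"

```text
clock: 14.6
ee_pos: [0.4056, -0.3638, 0.094]
tool_rot: [[0.32, 0.947, 0.005], [0.947, -0.32, -0.005], [-0.003, 0.006, -1.0]]
contact_force: [1.0, -0.2, 0.7]
grip_width: 0.493
gripper_force: 0.0
```

```bash
python3 -c "
from h import *
go((.4341,-.0532,.07,0),(.4341,-.0532,.014,0))"
```

```text
t 14.6 p [ 0.4056 -0.3638  0.094 ] yaw -18.7 w 0.493
[30.3, -7.3, 2.3] az -18.7 rows>= 7.5
[30.4, -7.3, 7.9] az -18.7 rows>= 7.7
```

Request:
carry_out --pt "4 -1 0 0 0 -4 -0.2" --pt "8 -1.9 0 0 0 -8 -0.2" --pt "12 -2.9 0 0 0 -12 -0.2" --pt "16 -3.9 0 0 0 -16 -0.2" --pt "20 -4.9 0 0 0 -18.7 -0.2" --pt "24 -5.8 0.5 0 0 -18.7 -0.2" --pt "27.5 -6.7 1.5 0 0 -18.7 -0.2" --pt "30.3 -7.3 2.3 0 0 -18.7 -0.2" --pt "30.3 -7.3 2.3 0 0 -18.7 -0.2" --pt "30.3 -7.3 2.3 0 0 -18.7 -0.2" --pt "30.3 -7.3 2.3 0 0 -18.7 -0.2" --pt "30.3 -7.3 2.3 0 0 -18.7 -0.2"

```text
clock: 15.6
ee_pos: [0.4318, -0.0525, 0.0667]
tool_rot: [[0.001, 1.0, 0.001], [1.0, -0.001, -0.0], [-0.0, 0.001, -1.0]]
contact_force: [-0.3, -0.8, -0.1]
grip_width: 0.599
gripper_force: 0.0
```

```bash
python3 -c "
from h import *
im=robot.get_image('scene')
def c(x,y,z,a):
    u,v=map(int,proj(im,(x,y,z)));return cv2.convertScaleAbs(cv2.resize(im['frame'][v-45:v+45,u-60:u+60],(396,297),interpolation=2),alpha=a)
cv2.imwrite('pics/t2.png',np.hstack([c(.44,-.37,.01,1.3),c(.434,-.053,.03,1.3)]))
go((.4341,-.0532,.014,0))"
```

```text
t 15.65 p [ 0.4317 -0.0526  0.0666] yaw -0.1 w 0.603
[-0.1, 0.2, 5.3] az -0.1 rows>= 1.3
```

View pics/t2.png

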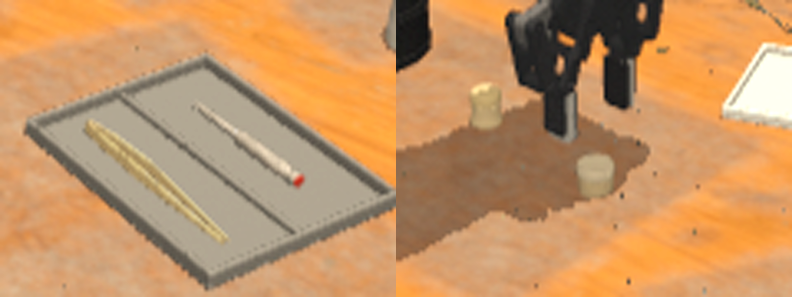

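Both tools lie lengthwise in separate lanes, and the tin is centred below the jaws.

Request:
carry_out --pt "-0.1 0.2 2.5 0 0 0 -0.2" --pt "-0.1 0.2 4.5 0 0 0 -0.2" --pt "-0.1 0.2 5.2 0 0 0 -0.2" --pt "-0.1 0.2 5.2 0 0 0 -0.2" --pt "-0.1 0.2 5.2 0 0 0 1" --pt "-0.1 0.2 5.2 0 0 0 1" --pt "-0.1 0.2 5.2 0 0 0 1" --pt "-0.1 0.2 5.2 0 0 0 1" --pt "-0.1 0.2 5.2 0 0 0 1" --pt "-0.1 0.2 5.2 0 0 0 1"

```text
clock: 16.48
ee_pos: [0.4342, -0.053, 0.0152]
tool_rot: [[-0.0, 1.0, 0.002], [1.0, 0.0, -0.001], [-0.001, 0.002, -1.0]]
contact_force: [-0.4, -1.7, 7.6]
grip_width: 0.3
gripper_force: 24.7
```

```bash
python3 -c "
from h import *
go((.4341,-.0532,.07,0),(.632,-.112,.06,20))"
```

```text
t 16.48 p [ 0.4342 -0.053   0.0152] yaw 0.0 w 0.3
[-0.0, -0.0, -5.5] az 0.0 rows>= 1.3
[-5.9, 19.8, -4.4] az -20.0 rows>= 5.1
```

Request:
carry_out --pt "0 0 -2.5 0 0 0 1" --pt "0 0 -5 0 0 0 1" --pt "-0.8 3 -5 0 0 -4 1" --pt "-1.8 6.5 -5 0 0 -8 1" --pt "-2.8 10 -5 0 0 -12 1" --pt "-3.8 13.5 -5 0 0 -16 1" --pt "-4.8 17 -5 0 0 -20.5 1" --pt "-5.6 20 -5 0 0 -20.5 1" --pt "-6 21.3 -4 0 0 -20.5 1" --pt "-6 21.3 -4 0 0 -20.5 1" --pt "-6 21.3 -4 0 0 -20.5 1" --pt "-6 21.3 -4 0 0 -20.5 1"

```text
clock: 17.48
ee_pos: [0.6454, -0.1122, 0.0543]
tool_rot: [[-0.351, 0.936, -0.001], [0.936, 0.351, 0.0], [0.001, -0.001, -1.0]]
contact_force: [-0.0, 0.7, -0.0]
grip_width: 0.302
gripper_force: 24.8
```

```bash
python3 -c "
from h import *
go((.6476,-.113,.0185,20.5))"
```

```text
t 17.48 p [ 0.6454 -0.1122  0.0543] yaw 20.5 w 0.302
[-0.2, 0.2, 3.6] az 0.0 rows>= 0.9
```

Request:
carry_out --pt "-0.2 0.2 1.5 0 0 0 1" --pt "-0.2 0.2 3 0 0 0 1" --pt "-0.2 0.2 3.6 0 0 0 1" --pt "-0.2 0.2 3.6 0 0 0 1" --pt "-0.2 0.2 3.6 0 0 0 0" --pt "-0.2 0.2 3.6 0 0 0 0" --pt "-0.2 0.2 3.6 0 0 0 0" --pt "-0.2 0.2 2 0 0 0 0" --pt "-0.2 0.2 0 0 0 0 0" --pt "-0.2 0.2 -2 0 0 0 0" --pt "-0.2 0.2 -2 0 0 0 0"

```text
clock: 18.4
ee_pos: [0.6512, -0.1141, 0.0788]
tool_rot: [[-0.351, 0.937, 0.006], [0.937, 0.351, -0.001], [-0.003, 0.005, -1.0]]
contact_force: [1.0, -0.8, 0.0]
grip_width: 0.503
gripper_force: 0.0
```

```bash
python3 -c "
from h import *
go((.4529,.0695,.07,20),(.4529,.0695,.014,20))"
```

```text
t 18.4 p [ 0.6512 -0.1141  0.0788] yaw 20.5 w 0.503
[24.1, -12.1, 0.7] az 0.5 rows>= 6.5
[24.2, -12.2, 6.3] az 0.5 rows>= 6.7
```

Request:
carry_out --pt "3.5 -1.8 0 0 0 0.5 -0.2" --pt "7 -3.5 0 0 0 0.5 -0.2" --pt "10.5 -5.3 0 0 0 0.5 -0.2" --pt "14 -7 0 0 0 0.5 -0.2" --pt "17.5 -8.8 0 0 0 0.5 -0.2" --pt "21 -10.6 0 0 0 0.5 -0.2" --pt "23.5 -11.9 0.4 0 0 0.5 -0.2" --pt "24.1 -12 0.7 0 0 0.5 -0.2" --pt "24.1 -12 0.7 0 0 0.5 -0.2" --pt "24.1 -12 0.7 0 0 0.5 -0.2" --pt "24.1 -12 0.7 0 0 0.5 -0.2"

```text
clock: 19.32
ee_pos: [0.4535, 0.0695, 0.0676]
tool_rot: [[-0.342, 0.94, 0.001], [0.94, 0.342, 0.0], [-0.0, 0.001, -1.0]]
contact_force: [-0.9, -0.7, 0.6]
grip_width: 0.595
gripper_force: 0.0
```

```bash
python3 -c "
from h import *
im=robot.get_image('scene')
def c(x,y,z,a):
    u,v=map(int,proj(im,(x,y,z)));return cv2.convertScaleAbs(cv2.resize(im['frame'][v-45:v+45,u-60:u+60],(396,297),interpolation=2),alpha=a)
cv2.imwrite('pics/b1.png',np.hstack([c(.453,.0695,.03,1.3),c(.64,-.09,.01,1.)]))
go((.4529,.0695,.015,20))"
```

```text
t 19.37 p [0.4535 0.0693 0.0675] yaw 20.0 w 0.599
[0.0, -0.1, 5.2] az -0.0 rows>= 1.3
```

View pics/b1.png

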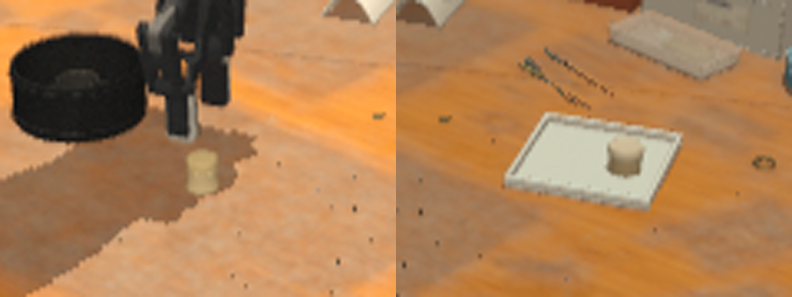

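The tin stands in the white tray, and the brass pot is below the jaws.

Request:
carry_out --pt "0 -0.1 2.5 0 0 0 -0.2" --pt "0 -0.1 4.5 0 0 0 -0.2" --pt "0 -0.1 5.2 0 0 0 -0.2" --pt "0 -0.1 5.2 0 0 0 -0.2" --pt "0 -0.1 5.2 0 0 0 1" --pt "0 -0.1 5.2 0 0 0 1" --pt "0 -0.1 5.2 0 0 0 1" --pt "0 -0.1 5.2 0 0 0 1" --pt "0 -0.1 5.2 0 0 0 1" --pt "0 -0.1 5.2 0 0 0 1"

```text
clock: 20.2
ee_pos: [0.4522, 0.0695, 0.0162]
tool_rot: [[-0.342, 0.94, 0.002], [0.94, 0.342, -0.0], [-0.001, 0.002, -1.0]]
contact_force: [-0.0, -1.2, 7.4]
grip_width: 0.256
gripper_force: 25.0
```

```bash
python3 -c "
from h import *
go((.630,-.066,.06,20.5))"
```

```text
t 20.2 p [0.4522 0.0695 0.0162] yaw 20.0 w 0.256
[-18.8, 12.1, -4.3] az -0.5 rows>= 5.5
```

Request:
carry_out --pt "0 0 -2.5 0 0 0 1" --pt "0 0 -5 0 0 0 1" --pt "-3 2 -5 0 0 -0.5 1" --pt "-6 4 -5 0 0 -0.5 1" --pt "-9 6 -5 0 0 -0.5 1" --pt "-12 8 -5 0 0 -0.5 1" --pt "-15 10 -5 0 0 -0.5 1" --pt "-17.5 11.5 -5 0 0 -0.5 1" --pt "-18.8 12.1 -4.3 0 0 -0.5 1" --pt "-18.8 12.1 -4.3 0 0 -0.5 1" --pt "-18.8 12.1 -4.3 0 0 -0.5 1" --pt "-18.8 12.1 -4.3 0 0 -0.5 1"

```text
clock: 21.2
ee_pos: [0.6278, -0.0649, 0.0578]
tool_rot: [[-0.351, 0.936, -0.002], [0.936, 0.351, 0.001], [0.001, -0.002, -1.0]]
contact_force: [-0.2, -0.1, 0.1]
grip_width: 0.258
gripper_force: 24.8
```

```bash
python3 -c "
from h import *
go((.630,-.066,.0194,20.5))"
```

```text
t 21.2 p [ 0.6278 -0.0649  0.0578] yaw 20.5 w 0.258
[-0.2, 0.2, 3.8] az 0.0 rows>= 0.9
```

Request:
carry_out --pt "-0.2 0.2 1.5 0 0 0 1" --pt "-0.2 0.2 3 0 0 0 1" --pt "-0.2 0.2 3.8 0 0 0 1" --pt "-0.2 0.2 3.8 0 0 0 1" --pt "-0.2 0.2 3.8 0 0 0 0.1" --pt "-0.2 0.2 3.8 0 0 0 0.1" --pt "-0.2 0.2 3.8 0 0 0 0.1" --pt "-0.2 0.2 2 0 0 0 0.1" --pt "-0.2 0.2 -1 0 0 0 0.1" --pt "-0.2 0.2 -4 0 0 0 0.1" --pt "-0.2 0.2 -8 0 0 0 0.1" --pt "-0.2 0.2 -12 0 0 0 0.1"

```text
clock: 22.2
ee_pos: [0.6312, -0.0667, 0.1799]
tool_rot: [[-0.351, 0.937, -0.001], [0.937, 0.351, 0.0], [0.001, -0.001, -1.0]]
contact_force: [1.2, -0.0, -0.6]
grip_width: 0.452
gripper_force: 0.0
```

Request:
carry_out --pt "4 -4 0 0 0 0 0" --pt "8 -7 0 0 0 0 0" --pt "12 -10 0 0 0 0 0" --pt "16 -13 0 0 0 0 0" --pt "18 -16 0 0 0 0 0" --pt "18 -18 0 0 0 0 0" --pt "18 -18 0 0 0 0 0" --pt "18 -18 0 0 0 0 0" --pt "18 -18 0 0 0 0 0"

```text
clock: 22.95
ee_pos: [0.4009, 0.0387, 0.1792]
tool_rot: [[-0.351, 0.936, 0.003], [0.936, 0.351, 0.0], [-0.001, 0.003, -1.0]]
contact_force: [0.4, -0.4, -0.4]
grip_width: 0.502
gripper_force: 0.0
```

```bash
python3 -c "
from h import *
a=robot.get_image('top')['frame'][170:370,150:550];b=robot.get_image('scene')['frame'][180:360,190:590]
cv2.imwrite('pics/f.png',cv2.convertScaleAbs(np.vstack([a,b]).repeat(1,0),alpha=1.4) if 0 else cv2.convertScaleAbs(cv2.resize(np.vstack([a,b]),None,fx=1.55,fy=1.55,interpolation=2),alpha=1.4))
go()"
```

```text
t 23.05 p [0.4018 0.0385 0.1788] yaw 20.5 w 0.499
```

View pics/f.png

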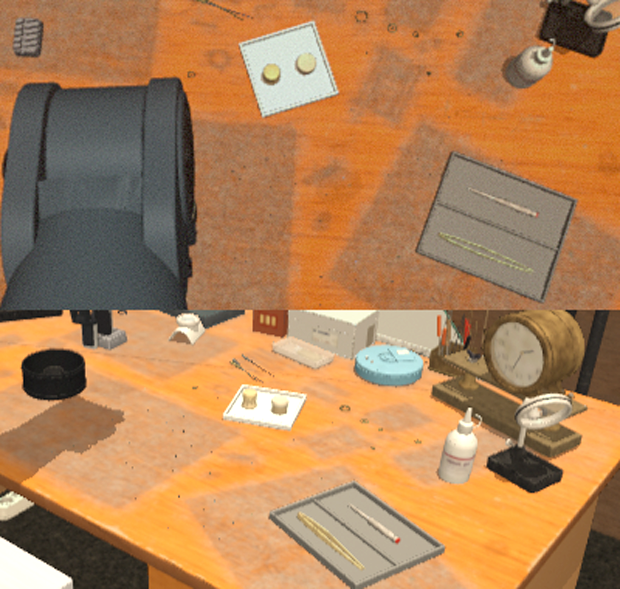

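Everything is in place: both pots stand in the white tray near crop (272,72) and (306,63), and each tool has its own lane. The block and bottle haven't moved, and the loupe was seen upright earlier.

```bash
python3 -c "
from h import *
print(robot.sign_off())"
```

```text
the job is handed in; nothing more can be done
None
```

The job is handed in at about 23 s on the clock: tweezers and screwdriver in separate lanes of the tool tray, both pots in the white tray, loupe set down in the canister, block and bottle left alone; `sign_off()` returned no verdict.

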